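# Spin-check a twin-fan tray and isolate the fan that rubs

## Task

Check the two fans of the tray by pushing their rotors round with a fingertip on a vane, counter-clockwise seen from above: one turns freely and must be taken round at least one and a quarter turns, the other turns a little and then catches on something under it, so turn it gently until you feel that, but do not force it, as the thin vanes break, and leave it there. Only when both have been tried, throw the toggle beside the fan that rubs fully over to the left, leave the other toggle as it is, and do not disturb the other things on the bench.

Things in the scene. Friction and masses are not known exactly. Their poses are not given: they have to be found in the camera images.
- tray: Aluminium base plate 270 (x) x 320 (y) x 20 mm with two fans side by side in it, fixed to the bench; origin on the bench under its centre, z up, x away from the robot, y to the left at yaw 0. Thin dark housing walls, up to 34 above the bench, frame each rotor in a square of about 150. The tray's top is at z = 20.
- left_axis (a point): On the rotation axis of the left (tray +y) rotor, at the height of the vanes' top edges, 62 mm above the bench. In the tray's frame (0, 80, 62) mm. A fan that rubs catches on something under its disc within the first half turn counter-clockwise: from there it resists more and more, springily, about 1 N for each mm at radius 46. The vanes bear 20 N.
- right_axis (a point): The same for the right rotor. In the tray's frame (0, -80, 62) mm. A fan that rubs catches on something under its disc within the first half turn counter-clockwise: from there it resists more and more, springily, about 1 N for each mm at radius 46. The vanes bear 20 N.
- rotor_left (a joint): Grey vane wheel of the left fan: disc of diameter 136 mm (top at z 32), hub of diameter 38, 4 straight upright radial vanes 3 thick, z 32 to 62, radius 18 to 66. Angle in rad about the tray's z, counter-clockwise from above; at 0 the vanes lie along the tray's x and y axes. Starts between -0.85 and 0, turns without end, drags evenly (about 1.5 N at radius 46) and stays where it is left.
- rotor_right (a joint): Grey vane wheel of the right fan: disc of diameter 136 mm (top at z 32), hub of diameter 38, 4 straight upright radial vanes 3 thick, z 32 to 62, radius 18 to 66. Angle in rad about the tray's z, counter-clockwise from above; at 0 the vanes lie along the tray's x and y axes. Starts between -0.85 and 0, turns without end, drags evenly (about 1.5 N at radius 46) and stays where it is left.
- toggle_left (a joint): Isolating toggle of the left fan: 45 mm steel lever with a ball tip (diameter 26) on a black block, on the tray's far (+x) edge beside that fan. 0 (start): leaning 0.5 rad to the tray's -y; 1.0 (its stop): thrown over, leaning 0.5 rad to the tray's +y. Takes 2 N along +y at the tip and stays where it is left. Pivot 45 mm along the lever from the tip.
- toggle_right (a joint): Isolating toggle of the right fan: 45 mm steel lever with a ball tip (diameter 26) on a black block, on the tray's far (+x) edge beside that fan. 0 (start): leaning 0.5 rad to the tray's -y; 1.0 (its stop): thrown over, leaning 0.5 rad to the tray's +y. Takes 2 N along +y at the tip and stays where it is left. Pivot 45 mm along the lever from the tip.
- toggle_left_tip (a point): Tip of the left fan's toggle lever: the centre of its ball, 82 mm above the bench at the start, 86 at most.
- toggle_right_tip (a point): Tip of the right fan's toggle lever: the centre of its ball, 82 mm above the bench at the start, 86 at most.
- screwdriver: Bystander: black-handled screwdriver, 170 long, lying in front of the tray.
- guard_ring: Bystander: flat steel ring, outer diameter 120, 6 high, left of the tray.
- grease_jar: Bystander: small jar, diameter 48, 45 high, right of the tray.
- mouse: Bystander: round black computer mouse, diameter 66, 34 high.
- solder_spool: Bystander: white spool, diameter 56, 40 high.
- wrench: Bystander: steel wrench, 150 long.

How it is judged:
By the outcome, as a careful person would: the job done as asked, in the order asked, and still so for the second after the job is handed in, with the robot touching nothing.
It also fails if it takes over 72 s, if anything falls off the work surface, if the arm or the gripper's body presses on something with over 40 N, if the wrist force passes 120 N, or if a joint passes its speed limit or range.

## Robot

A 6-joint arm with a two-finger parallel gripper is mounted at the origin on the work surface. World frame = base frame: x ahead of the robot, y to its left, z up, the work surface at z = 0. Lengths are in m, angles in rad, forces in N, time in s.
With the tool pointing down it reaches from about 0.375 to 0.975 m from the base axis. Payload 3.8 kg.
Tool frame: the origin (TCP) lies midway between the tips of the shut fingers; the grasp point (between the pads) lies 19 mm behind it; z points along the fingers, y is the direction in which the jaws open and shut (so a half turn about z gives the same grasp; the last joint's range is limited). The gripper opens to 85 mm and grips with 20 to 120 N. Pads are 22 mm wide; open, the fingers measure 114 mm over their backs; the gripper's body (76 mm by 85 mm) begins 54 mm behind the grasp point. The pads swing forward as they close: fully open they stand 13 mm farther back than shut.
Start: joints at [-1.191, 0.264, 1.604, -0, 1.274, -0.037], TCP at [0.273, -0.617, 0.231] pointing down, gripper open.
Joint ranges: [-2.63, 2.63], [-0.94, 2.18], [0.31, 2.57], [-1.31, 4.45], [0, 2.66], [-2.55, 2.55]. Speed limits (rad/s): [2.57, 2.57, 3.14, 3.14, 3.14, 3.14].

## Interface

Orientations are given as a rotation vector (axis times angle).
In Python, from workcell import bot gives the robot as it stands. The module is installed in compiled form; this text tells all that it offers.
- The arm moves only by the tool play_rows, never from a script. Its argument "series" is a list of rows, each an object with "translation": the shift along the tool's x, y, z in m, a list of three; "spin": the turn about the tool's z in units of 5 degrees (1.0 is 5 degrees). In form: [{"translation": [dx, dy, dz], "spin": spin}, ...]. A call has 1 to 5 rows; each row shifts and turns the commanded pose from where the row before left it, along the tool's axes as they then stand; what a row does not reach is not made up. A row lasts 1/10 s, in which the tool goes at most 50 mm and 8.59 degrees, less where a joint would pass 70% of its speed; a pose out of reach is approached as far as the arm can. A call is refused whole if a number of a shift passes 0.05 or a number of a turn 1, either way. A call with a gripper value outside its range is refused whole. "jaw" is the gripper's target within -1 to 1 (fully open at 1, half-way at 0, shut at -1), set as the call begins (left out, the last holds). The fingers move at their own pace and stop on an object; "force" is the grip in N (left out, the last holds). Time passes only in rows, so rows that do not move let the fingers close. It gives the time, the measured TCP pose, the force and the opening at its end, in the units of the state.
- bot.read_state(): the state, without advancing time (a new reading comes with each control period).
- bot.read_camera(name): name is "scene" or "side" or "wrist"; returns the picture (400x640x3 uint8, blue, green, red); there is no depth.
- bot.get_calibration(name): a dict with "fov_y" (degrees; the focal length in pixels is half the picture's height over the tangent of half this angle, whatever the lens; pixels are square), "cx", "cy" (the principal point, pixels), "R" (3x3) and "t" (3): a world point X has camera coordinates R X + t. Camera axes: x right, y down, z forward; pixel columns grow to the right and rows downward; lengths in m; the calibration is good to about 2 mm. A picture is of the moment at which its call begins: read the wrist's pose just before it. get_calibration takes no time and is no camera call; for the wrist camera it gives the pose at the moment of the call.
- bot.finish_job(): hands the job in, once; it reports no verdict.
The state is a dict: "time": time; "q": joint angles; "joint_vel": joint speeds; "joint_torque": joint torques, N m; "tool_pos": TCP position; "tcp_rot": TCP orientation; "wrist_force": force on the tool from outside, world axes, zero at the start; "torque": the same for the moment, N m; "width": opening from 0.0 (shut) to 1.0 (fully open).
Only numpy, scipy, OpenCV 4.12 (cv2) and the standard library are available. Lean on these libraries where they do the work, as an engineer would, in place of code of your own. Each camera call takes 0.05 s, during which the arm holds its last target. There are 200 camera calls.

## Working session

There is one attempt and no reset: what is moved stays moved. The work goes in short steps, Python scripts to look and compute and a tool call to move; the robot and the scene stay as the last step left them, time stands still between calls to the robot, and variables do not carry over. Pictures are saved under pics/ and viewed, about 8 in all and at most 12, crops included, and the job is handed in when it is done.

Besides the shell and the picture viewer there is one more tool, called after "Emit:" as a command line: name --argument value ..., lists and objects as JSON in quotes. play_rows: Moves the arm, as the interface text tells. Its arguments: {"type":"object","properties":{"series":{"type":"array","items":{"type":"object","properties":{"translation":{"type":"array","items":{"type":"number"}},"spin":{"type":"number"}}}},"jaw":{"type":"number"},"force":{"type":"number"}},"required":["series"]}

```bash
mkdir -p pics
python3 - <<'E'
from workcell import bot
import cv2
for n in("scene","side"):
    cv2.imwrite(f"pics/{n}0.png",bot.read_camera(n))
    c=bot.get_calibration(n);print(n,c)
print(bot.read_state())
E
```

```text
scene {'fov_y': 55.338634783662364, 'cx': 321.686702082734, 'cy': 199.47833073295618, 'R': array([[ 0.72182285,  0.69189404,  0.01595036],
       [ 0.3797486 , -0.37669704, -0.84492032],
       [-0.57858688,  0.61593992, -0.53465432]]), 't': array([-0.38670993, -0.1309949 ,  1.57785606])}
side {'fov_y': 49.90830469885959, 'cx': 312.09581282561976, 'cy': 203.77370552692602, 'R': array([[-0.70847354, -0.70555926, -0.01585446],
       [-0.4624984 ,  0.48114299, -0.74471247],
       [ 0.53306704, -0.52027642, -0.66719711]]), 't': array([0.37944252, 0.29504529, 1.13113351])}
{'time': 0.1, 'q': array([-1.19088703e+00,  2.64668542e-01,  1.60525286e+00,  2.76845337e-05,
        1.27374024e+00, -3.68860286e-02]), 'joint_vel': array([ 0.00019739, -0.00134717, -0.00218287, -0.0006632 ,  0.00151477,
        0.00152976]), 'joint_torque': array([ 2.42821498e-04, -5.16708040e+01, -3.68590915e+01, -5.86900478e-05,
        6.32189636e-03,  1.02389512e-05]), 'tool_pos': array([ 0.27302466, -0.61657494,  0.23008447]), 'tcp_rot': array([-3.07162381e+00, -6.49536745e-01,  5.13384822e-04]), 'wrist_force': array([-0.53693754, -0.0657419 ,  0.13702295]), 'torque': array([ 0.00356943, -0.08308405, -0.00464689]), 'width': 1.0015748725804317}
```

View pics/scene0.png

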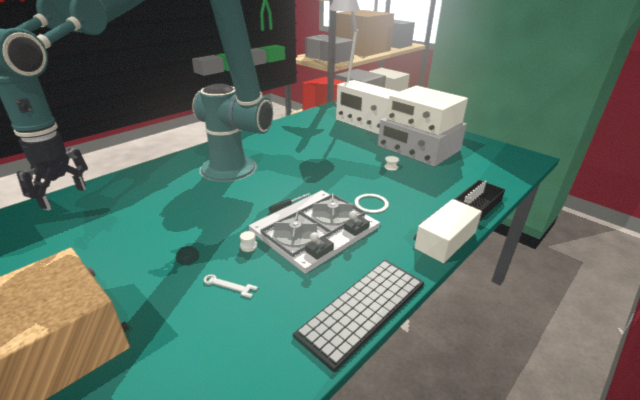

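View pics/side0.png

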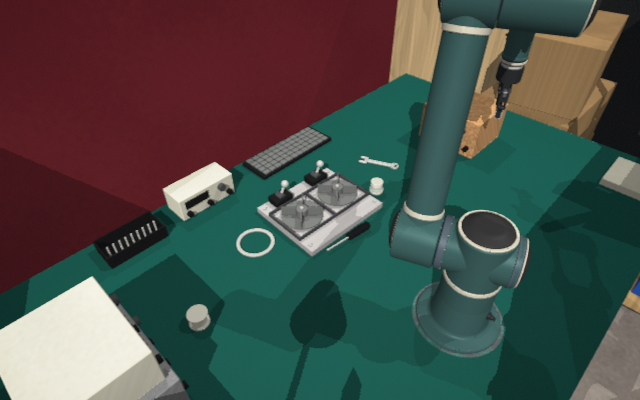

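The scene view shows the tray at about (313,228) and the side view at (320,210). Both fans and both toggles are visible. The ring, jar, screwdriver and wrench lie around the tray.

```bash
cat > h.py <<'E'
from workcell import bot
import numpy as np, cv2
from scipy.spatial.transform import Rotation as Ro
def K(c,h=400):
    return h/2/np.tan(np.radians(c["fov_y"])/2)
def cast(c,uv,z):
    f=K(c);d=np.array([(uv[0]-c["cx"])/f,(uv[1]-c["cy"])/f,1]);R=np.array(c["R"]);t=np.array(c["t"])
    o=-R.T@t;d=R.T@d
    return o+d*(z-o[2])/d[2]
def proj(c,X):
    p=np.array(c["R"])@X+c["t"];f=K(c);return np.array([c["cx"]+f*p[0]/p[2],c["cy"]+f*p[1]/p[2]])
E
python3 - <<'E'
from h import *
P={"side":[(258,209),(328,170),(382,205),(312,248)],"scene":[(248,226),(325,193),(380,228),(305,266)]}
for n in P:
    c=bot.get_calibration(n)
    for p in P[n]: print(n,p,cast(c,p,.02).round(4))
a=cv2.imread("pics/side0.png")[160:260,245:395];b=cv2.imread("pics/scene0.png")[185:275,240:390]
cv2.imwrite("pics/crop.png",np.vstack([cv2.resize(a,None,fx=3,fy=3,interpolation=2),cv2.resize(b,None,fx=3,fy=3,interpolation=2)]))
s=bot.read_state();print(Ro.from_rotvec(s["tcp_rot"]).as_matrix().round(3))
c=bot.get_calibration("wrist");print(c)
E
```

```text
side (258, 209) [0.6806 0.108  0.02  ]
side (328, 170) [ 0.6586 -0.2066  0.02  ]
side (382, 205) [ 0.3977 -0.1915  0.02  ]
side (312, 248) [0.4294 0.1066 0.02  ]
scene (248, 226) [ 0.408  -0.2038  0.02  ]
scene (325, 193) [0.4417 0.115  0.02  ]
scene (380, 228) [0.7106 0.084  0.02  ]
scene (305, 266) [ 0.6689 -0.206   0.02  ]
[[ 0.914  0.405 -0.001]
 [ 0.405 -0.914  0.002]
 [ 0.    -0.002 -1.   ]]
{'fov_y': 68.47850675130573, 'cx': 321.4322213678461, 'cy': 194.24485410432, 'R': array([[ 0.40531109, -0.91417728, -0.00168199],
       [-0.87957639, -0.39047048,  0.27180542],
       [-0.2491351 , -0.10868631, -0.96235076]]), 't': array([-0.67424029, -0.03635974,  0.37853374])}
```

Emit:
play_rows --series '[{"translation":[0.036,-0.0315,0],"spin":0},{"translation":[0.036,-0.0315,0],"spin":0},{"translation":[0.036,-0.0315,0],"spin":0},{"translation":[0.036,-0.0315,0],"spin":0},{"translation":[0.036,-0.0315,0],"spin":0}]' --jaw -1

```text
time: 0.6
tool_pos: [0.3743, -0.3983, 0.2307]
tcp_rot: [-3.073, -0.649, 0.0]
wrist_force: [1.7, 0.3, 0.1]
width: 0.148
```

Emit:
play_rows --series '[{"translation":[0.036,-0.0315,0],"spin":0},{"translation":[0.036,-0.0315,0],"spin":0},{"translation":[0.036,-0.0315,0],"spin":0},{"translation":[0.036,-0.0315,0],"spin":0},{"translation":[0.036,-0.0315,0],"spin":0}]'

```text
time: 1.1
tool_pos: [0.4751, -0.1815, 0.231]
tcp_rot: [-3.074, -0.65, 0.0]
wrist_force: [0.7, -0.2, -0.4]
width: -0.0
```

Emit:
play_rows --series '[{"translation":[0.036,-0.0315,0],"spin":0},{"translation":[0.036,-0.0315,0],"spin":0},{"translation":[0.036,-0.0315,0],"spin":0},{"translation":[0,0,0],"spin":1},{"translation":[0,0,0],"spin":1}]'

```text
time: 1.6
tool_pos: [0.5355, -0.0513, 0.2306]
tcp_rot: [-3.118, -0.38, 0.002]
wrist_force: [-0.9, -0.0, -0.0]
width: 0.002
```

Emit:
play_rows --series '[{"translation":[0,0,0],"spin":1},{"translation":[0,0,0],"spin":1},{"translation":[0,0,0],"spin":1},{"translation":[0,0,0],"spin":1},{"translation":[0,0,0],"spin":0}]'

```text
time: 2.1
tool_pos: [0.535, -0.0532, 0.2307]
tcp_rot: [-3.137, 0.168, 0.002]
wrist_force: [-0.4, 0.1, 0.2]
width: 0.001
```

Run:
```python
from h import *
s=bot.read_state();c=bot.get_calibration("wrist");im=bot.read_camera("wrist")
cv2.imwrite("pics/w1.png",im)
import pickle;pickle.dump(c,open("c1.pkl","wb"))
print(s["time"],s["tool_pos"],Ro.from_rotvec(s["tcp_rot"]).as_matrix().round(3),s["wrist_force"],s["width"],s["q"])
```

```text
2.1 [ 0.5350086  -0.0532231   0.23073701] [[ 0.994 -0.107 -0.001]
 [-0.107 -0.994  0.   ]
 [-0.001 -0.    -1.   ]] [-0.36941409  0.12202837  0.21351742] 0.0014863468434121315 [-1.45479620e-01  4.75868312e-03  1.89708374e+00 -6.95757158e-06
  1.24080203e+00  1.53231282e+00]
```

View pics/w1.png

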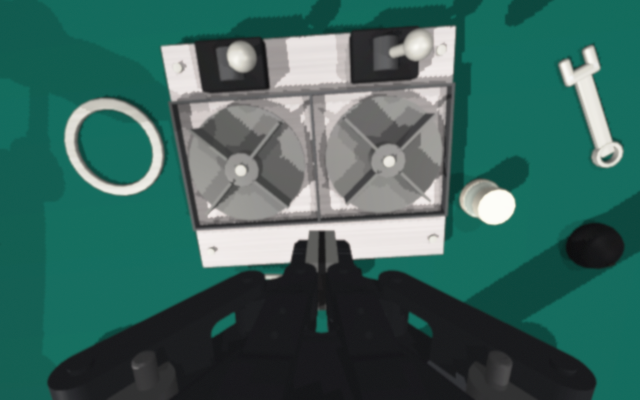

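Run:
```python
from h import *
import pickle;c=pickle.load(open("c1.pkl","rb"))
for p in [(162,46),(455,27),(444,254),(203,267)]: print("corner",cast(c,p,.02).round(4))
L=cast(c,(240,170),.064);R=cast(c,(389,161),.064);print(L,R,np.linalg.norm(L-R))
print("yaw",np.arctan2(-(L-R)[0],(L-R)[1]))
print("tips",cast(c,(240,56),.082),cast(c,(418,43),.082))
im=cv2.imread("pics/w1.png")[85:235,165:465]
cv2.imwrite("pics/w1c.png",cv2.resize(im,None,fx=2.6,fy=2.6,interpolation=cv2.INTER_CUBIC))
```

```text
corner [0.6897 0.105  0.02  ]
corner [ 0.6744 -0.2135  0.02  ]
corner [ 0.4042 -0.2035  0.02  ]
corner [0.4193 0.1187 0.02  ]
[0.5519614  0.03194986 0.064     ] [ 0.5447195  -0.12702193  0.064     ] 0.15913665767378982
yaw -0.04552315168921225
tips [0.65886447 0.00743495 0.082     ] [ 0.65243792 -0.15384576  0.082     ]
```

View pics/w1c.png

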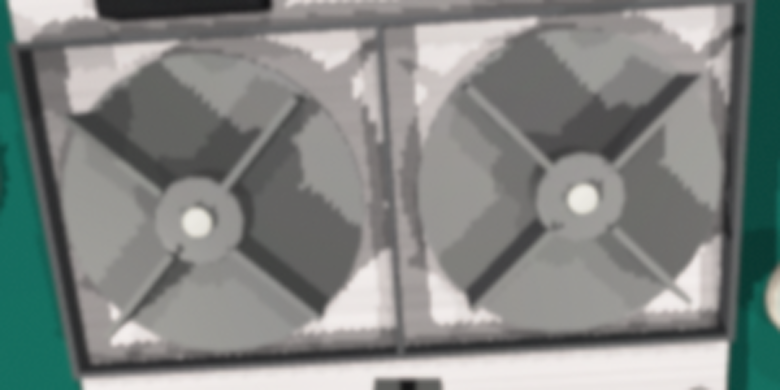

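```bash
cat >> h.py <<'E'
C=np.array([.548,-.0478]);YAW=-.047
e=lambda a:np.array([np.cos(a),np.sin(a)])
AX={"L":C+.08*e(YAW+np.pi/2),"R":C-.08*e(YAW+np.pi/2)}
def to_tool(target):
    s=bot.read_state();M=Ro.from_rotvec(s["tcp_rot"]).as_matrix()
    return (M.T@(np.array(target)-s["tool_pos"])).round(4)
E
python3 - <<'E'
from h import *
import pickle;c=pickle.load(open("c1.pkl","rb"))
print(AX)
for f,P in {"L":[(300,97),(75,117),(120,330),(322,312)],"R":[(465,85),(697,75),(690,300),(470,303)]}.items():
    for p in P:
        d=cast(c,(165+p[0]/2.6,85+p[1]/2.6),.062)[:2]-AX[f];print(f,p,np.degrees(np.arctan2(d[1],d[0])).round(1),np.linalg.norm(d).round(4))
for t in [(.6589,.0074),(.6524,-.1538)]:
    d=np.array(t)-C;print("tip tray",d@e(YAW),d@e(YAW+np.pi/2))
for f in "LR":
    for rr in (.05,-.05):
        s=bot.read_state();x=Ro.from_rotvec(s["tcp_rot"]).as_matrix()[:2,0]
        print(f,rr,to_tool([*(AX[f]+rr*x),.045]))
E
```

```text
{'L': array([0.55175862, 0.03211166]), 'R': array([ 0.54424138, -0.12771166])}
L (300, 97) -48.2 0.0671
L (75, 117) 41.0 0.0616
L (120, 330) 136.7 0.0601
L (322, 312) -134.1 0.0647
R (465, 85) 41.7 0.0667
R (697, 75) -46.8 0.0641
R (690, 300) -138.3 0.0653
R (470, 303) 128.8 0.0641
tip tray 0.10818408856263924 0.060349424039265125
tip tray 0.10926487742129347 -0.10097795087101787
L 0.05 [ 0.0578 -0.0866  0.1858]
L -0.05 [-0.0422 -0.0866  0.1859]
R 0.05 [0.067  0.0731 0.1858]
R -0.05 [-0.033   0.0731  0.1859]
```

The wrist view puts the hubs at (240,170) and (389,161). The vanes of both rotors stand at roughly ±45° and the toggle balls are at (240,56) and (418,43). I'm starting with the left fan.

Emit:
play_rows --series '[{"translation":[0.02,-0.03,0.03],"spin":0},{"translation":[0.02,-0.03,0.03],"spin":0},{"translation":[0.0178,-0.0266,0.03],"spin":0},{"translation":[0,0,0.03],"spin":0},{"translation":[0,0,0.03],"spin":0}]'

```text
time: 2.65
tool_pos: [0.6025, 0.0277, 0.0798]
tcp_rot: [-3.137, 0.162, 0.0]
wrist_force: [-0.9, 0.0, 0.2]
width: -0.002
```

Emit:
play_rows --series '[{"translation":[0,0,0.02],"spin":0},{"translation":[0,0,0.016],"spin":0},{"translation":[-0.0002,-0.0044,0],"spin":-1},{"translation":[-0.0002,-0.0044,0],"spin":-1},{"translation":[-0.0002,-0.0044,0],"spin":-1}]'

```text
time: 3.15
tool_pos: [0.6022, 0.0398, 0.0453]
tcp_rot: [-3.132, -0.251, -0.001]
wrist_force: [-0.2, -0.1, 0.0]
width: -0.0
```

Emit:
play_rows --series '[{"translation":[-0.0002,-0.0044,0],"spin":-1},{"translation":[-0.0002,-0.0044,0],"spin":-1},{"translation":[-0.0002,-0.0044,0],"spin":-1}]'

```text
time: 3.45
tool_pos: [0.5986, 0.0525, 0.0457]
tcp_rot: [3.072, 0.657, 0.002]
wrist_force: [-0.3, -0.3, 0.1]
width: -0.002
```

Emit:
play_rows --series '[{"translation":[-0.0002,-0.0044,0],"spin":-1},{"translation":[-0.0002,-0.0044,0],"spin":-1}]'

```text
time: 3.65
tool_pos: [0.5948, 0.06, 0.0458]
tcp_rot: [3.002, 0.923, 0.003]
wrist_force: [1.5, -1.1, -1.6]
width: 0.002
```

Emit:
play_rows --series '[{"translation":[-0.0002,-0.0044,0],"spin":-1},{"translation":[-0.0002,-0.0044,0],"spin":-1}]'

```text
time: 3.85
tool_pos: [0.5894, 0.067, 0.0459]
tcp_rot: [2.91, 1.18, 0.004]
wrist_force: [1.4, -0.2, -0.8]
width: 0.002
```

Emit:
play_rows --series '[{"translation":[-0.0002,-0.0044,0],"spin":-1},{"translation":[-0.0002,-0.0044,0],"spin":-1},{"translation":[-0.0002,-0.0044,0],"spin":-1}]'

```text
time: 4.15
tool_pos: [0.5792, 0.0754, 0.046]
tcp_rot: [2.731, 1.55, 0.004]
wrist_force: [2.2, -0.3, -0.5]
width: -0.0
```

Emit:
play_rows --series '[{"translation":[-0.0002,-0.0044,0],"spin":-1},{"translation":[-0.0002,-0.0044,0],"spin":-1}]'

```text
time: 4.35
tool_pos: [0.5713, 0.0793, 0.046]
tcp_rot: [2.586, 1.782, 0.004]
wrist_force: [0.8, 0.7, -0.5]
width: 0.001
```

Emit:
play_rows --series '[{"translation":[-0.0002,-0.0044,0],"spin":-1},{"translation":[-0.0002,-0.0044,0],"spin":-1},{"translation":[-0.0002,-0.0044,0],"spin":-1}]'

```text
time: 4.65
tool_pos: [0.5584, 0.0825, 0.046]
tcp_rot: [2.331, 2.104, 0.004]
wrist_force: [1.6, 1.2, -0.4]
width: -0.003
```

Emit:
play_rows --series '[{"translation":[-0.0002,-0.0044,0],"spin":-1},{"translation":[-0.0002,-0.0044,0],"spin":-1},{"translation":[-0.0002,-0.0044,0],"spin":-1}]'

```text
time: 4.95
tool_pos: [0.545, 0.0822, 0.046]
tcp_rot: [2.037, 2.39, 0.004]
wrist_force: [1.4, 1.3, -0.5]
width: -0.001
```

Emit:
play_rows --series '[{"translation":[-0.0002,-0.0044,0],"spin":-1},{"translation":[-0.0002,-0.0044,0],"spin":-1},{"translation":[-0.0002,-0.0044,0],"spin":-1}]'

```text
time: 5.25
tool_pos: [0.5333, 0.0792, 0.0462]
tcp_rot: [1.707, 2.634, 0.007]
wrist_force: [3.8, 6.0, -2.0]
width: 0.003
```

Emit:
play_rows --series '[{"translation":[0,0,0],"spin":0},{"translation":[0,0,0],"spin":0}]'

```text
time: 5.45
tool_pos: [0.533, 0.079, 0.0461]
tcp_rot: [1.712, 2.632, 0.005]
wrist_force: [2.1, 4.5, -1.0]
width: -0.002
```

Run:
```python
from h import *
im=bot.read_camera("wrist");cv2.imwrite("pics/w2.png",im)
s=bot.read_state();d=s["tool_pos"][:2]-AX["L"];a=np.arctan2(d[1],d[0]);F=s["wrist_force"][:2]
print(np.degrees(a),np.linalg.norm(d),"tang",-F@e(a+np.pi/2),"rad",F@e(a),s["torque"],s["q"][5], to_tool([*AX["L"],.0]))
```

```text
111.80767560440587 0.050497598640958125 tang 3.906868603538939 rad 3.986534387651513 [ 0.76311801 -0.42913264 -0.02814214] -0.318104942052135 [-0.0505 -0.002   0.0461]
```

View pics/w2.png

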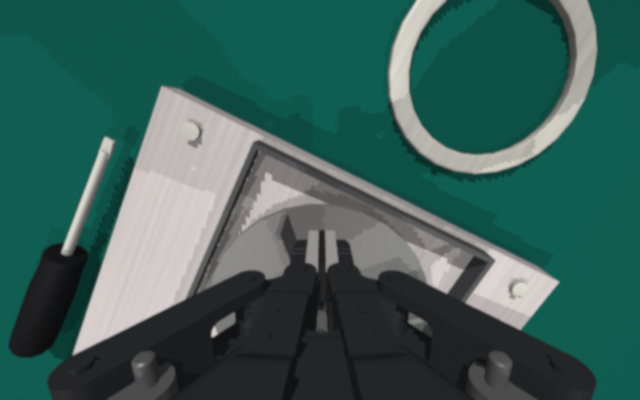

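The vane leans on the left of the finger at (295,245), and the force has stepped up. One more small step will confirm a springy rise.

Emit:
play_rows --series '[{"translation":[-0.0001,-0.003,0],"spin":-0.7},{"translation":[0,0,0],"spin":0}]'

```text
time: 5.7
tool_pos: [0.5307, 0.0782, 0.0462]
tcp_rot: [1.63, 2.683, 0.007]
wrist_force: [3.8, 6.5, -1.5]
width: 0.004
```

It rises by about 0.9 N/mm and is at roughly 6 N, so the left fan is the one that rubs. I'm backing off and lifting clear.

Emit:
play_rows --series '[{"translation":[0,0.009,0],"spin":0},{"translation":[0,0.009,0],"spin":0},{"translation":[0,0,-0.03],"spin":0},{"translation":[0,0,-0.03],"spin":0},{"translation":[0,0,-0.03],"spin":0}]'

```text
time: 6.2
tool_pos: [0.5446, 0.0847, 0.1358]
tcp_rot: [-1.632, -2.684, 0.003]
wrist_force: [1.3, -0.2, -0.2]
width: -0.001
```

Run:
```python
from h import *
im=bot.read_camera("wrist")
s=bot.read_state();M=Ro.from_rotvec(s["tcp_rot"]).as_matrix()
print(s["tool_pos"],s["wrist_force"],s["q"][5])
r=.048;print("start",to_tool([*(AX["R"]+r*e(0)),.045]))
for k in range(24):
    d=r*(e(np.radians(15*k+15))-e(np.radians(15*k)));print(k*15+15,(M.T@np.array([*d,0])).round(4)[:2].tolist())
```

```text
[0.54844817 0.08517556 0.14196022] [0.89101653 0.61657914 3.98198304] -0.36833005108775996
start [-0.2088 -0.0598  0.0973]
15 [0.0118, 0.0043]
30 [0.0125, 0.0011]
45 [0.0123, -0.0022]
60 [0.0113, -0.0053]
75 [0.0096, -0.0081]
90 [0.0072, -0.0103]
105 [0.0043, -0.0118]
120 [0.0011, -0.0125]
135 [-0.0022, -0.0123]
150 [-0.0053, -0.0113]
165 [-0.0081, -0.0096]
180 [-0.0103, -0.0072]
195 [-0.0118, -0.0043]
210 [-0.0125, -0.0011]
225 [-0.0123, 0.0022]
240 [-0.0113, 0.0053]
255 [-0.0096, 0.0081]
270 [-0.0072, 0.0103]
285 [-0.0043, 0.0118]
300 [-0.0011, 0.0125]
315 [0.0022, 0.0123]
330 [0.0053, 0.0113]
345 [0.0081, 0.0096]
360 [0.0103, 0.0072]
```

Emit:
play_rows --series '[{"translation":[-0.0418,-0.012,0],"spin":0},{"translation":[-0.0418,-0.012,0],"spin":0},{"translation":[-0.0418,-0.012,0],"spin":0},{"translation":[-0.0418,-0.012,0],"spin":0},{"translation":[-0.0418,-0.012,0],"spin":0}]'

```text
time: 6.75
tool_pos: [0.5878, -0.1302, 0.1352]
tcp_rot: [1.632, 2.684, -0.001]
wrist_force: [0.4, 0.9, -0.7]
width: -0.002
```

Emit:
play_rows --series '[{"translation":[0,0,0],"spin":0},{"translation":[0,0,0.035],"spin":0},{"translation":[0,0,0.035],"spin":0},{"translation":[0,0,0.027],"spin":0},{"translation":[0,0,0],"spin":0}]'

```text
time: 7.25
tool_pos: [0.5852, -0.1272, 0.0346]
tcp_rot: [-1.629, -2.68, 0.003]
wrist_force: [-0.2, -0.1, 0.2]
width: -0.002
```

Run:
```python
from h import *
print(to_tool([*(AX["R"]+.048*e(0)),.045]),bot.read_state()["wrist_force"])
```

```text
[-0.0037  0.006  -0.0105] [-0.23309295 -0.08392064  0.17700511]
```

Emit:
play_rows --series '[{"translation":[-0.0037,0.006,-0.0105],"spin":0},{"translation":[0.0118,0.0043,0],"spin":0},{"translation":[0.0125,0.0011,0],"spin":0},{"translation":[0.0123,-0.0022,0],"spin":0}]'

```text
time: 7.65
tool_pos: [0.5816, -0.0938, 0.0506]
tcp_rot: [1.63, 2.682, 0.001]
wrist_force: [0.5, -1.6, -0.2]
width: -0.004
```

Emit:
play_rows --series '[{"translation":[0.0113,-0.0053,0],"spin":0}]'

```text
time: 7.75
tool_pos: [0.5708, -0.0861, 0.0498]
tcp_rot: [1.63, 2.683, 0.001]
wrist_force: [1.1, -1.3, 0.5]
width: 0.0
```

Emit:
play_rows --series '[{"translation":[0.0096,-0.0081,0.001],"spin":0},{"translation":[0.0072,-0.0103,0.001],"spin":0}]'

```text
time: 7.95
tool_pos: [0.5456, -0.0798, 0.0469]
tcp_rot: [1.631, 2.684, 0.001]
wrist_force: [1.3, -0.3, 1.2]
width: 0.001
```

Emit:
play_rows --series '[{"translation":[0.0043,-0.0118,0],"spin":0}]'

```text
time: 8.05
tool_pos: [0.5327, -0.0817, 0.0465]
tcp_rot: [-1.632, -2.684, -0.0]
wrist_force: [2.1, -0.8, 0.3]
width: 0.002
```

Emit:
play_rows --series '[{"translation":[0.0011,-0.0125,0],"spin":0}]'

```text
time: 8.15
tool_pos: [0.5211, -0.0868, 0.0465]
tcp_rot: [-1.632, -2.684, -0.0]
wrist_force: [1.2, -0.0, 0.7]
width: -0.005
```

Only drag so far, about 1.5 N. I'm continuing round.

Emit:
play_rows --series '[{"translation":[-0.0022,-0.0123,0],"spin":0},{"translation":[-0.0053,-0.0113,0],"spin":0}]'

```text
time: 8.35
tool_pos: [0.5035, -0.105, 0.0466]
tcp_rot: [-1.632, -2.683, 0.0]
wrist_force: [0.7, 1.3, -0.7]
width: -0.001
```

Emit:
play_rows --series '[{"translation":[-0.0081,-0.0096,0],"spin":0},{"translation":[-0.0103,-0.0072,0],"spin":0}]'

```text
time: 8.55
tool_pos: [0.4974, -0.1296, 0.0465]
tcp_rot: [-1.633, -2.682, 0.0]
wrist_force: [0.4, 1.8, 0.4]
width: 0.0
```

Emit:
play_rows --series '[{"translation":[-0.0118,-0.0043,0],"spin":0},{"translation":[-0.0125,-0.0011,0],"spin":0}]'

```text
time: 8.75
tool_pos: [0.5045, -0.1538, 0.0465]
tcp_rot: [-1.633, -2.682, 0.0]
wrist_force: [-0.5, 1.6, -0.6]
width: -0.001
```

Run:
```python
from h import *
print(to_tool([*(AX["R"]+.048*e(np.radians(210))),.046]),bot.read_state()["wrist_force"])
```

```text
[ 0.0027 -0.0007  0.0005] [-0.54397978  1.56399436 -0.63173094]
```

Past half a turn with only drag, so this fan is free. I'm finishing at a quicker pace.

Emit:
play_rows --series '[{"translation":[-0.0123,0.0022,0],"spin":0},{"translation":[-0.0113,0.0053,0],"spin":0},{"translation":[-0.0096,0.0081,0],"spin":0},{"translation":[-0.0072,0.0103,0],"spin":0},{"translation":[-0.0043,0.0118,0],"spin":0}]'

```text
time: 9.25
tool_pos: [0.5602, -0.1754, 0.0466]
tcp_rot: [-1.633, -2.684, 0.001]
wrist_force: [-1.6, 0.8, 0.2]
width: -0.0
```

Emit:
play_rows --series '[{"translation":[-0.0011,0.0125,0],"spin":0},{"translation":[0.0022,0.0123,0],"spin":0},{"translation":[0.0053,0.0113,0],"spin":0},{"translation":[0.0081,0.0096,0],"spin":0},{"translation":[0.0103,0.0072,0],"spin":0}]'

```text
time: 9.75
tool_pos: [0.5953, -0.1276, 0.047]
tcp_rot: [1.631, 2.684, 0.0]
wrist_force: [-0.1, -2.1, 0.1]
width: -0.0
```

Emit:
play_rows --series '[{"translation":[0.0118,0.0043,0],"spin":0},{"translation":[0.0125,0.0011,0],"spin":0},{"translation":[0.0123,-0.0022,0],"spin":0},{"translation":[0.0113,-0.0053,0],"spin":0},{"translation":[0.0096,-0.0081,0],"spin":0}]'

```text
time: 10.25
tool_pos: [0.5585, -0.0815, 0.0471]
tcp_rot: [1.632, 2.684, 0.001]
wrist_force: [1.1, -1.1, -0.4]
width: -0.002
```

Emit:
play_rows --series '[{"translation":[0.0072,-0.0103,0],"spin":0},{"translation":[0.0043,-0.0118,0],"spin":0},{"translation":[0.0011,-0.0125,0],"spin":0},{"translation":[-0.0022,-0.0123,0],"spin":0},{"translation":[-0.0053,-0.0113,0],"spin":0}]'

```text
time: 10.75
tool_pos: [0.5036, -0.105, 0.0466]
tcp_rot: [-1.632, -2.683, -0.0]
wrist_force: [1.4, 0.7, -0.5]
width: 0.0
```

Emit:
play_rows --series '[{"translation":[-0.0081,-0.0096,0],"spin":0},{"translation":[-0.0103,-0.0072,0],"spin":0},{"translation":[-0.0118,-0.0043,0],"spin":0},{"translation":[-0.0125,-0.0011,0],"spin":0},{"translation":[0,0,0],"spin":0}]'

```text
time: 11.25
tool_pos: [0.5059, -0.1548, 0.0469]
tcp_rot: [1.634, 2.682, -0.001]
wrist_force: [0.3, 1.2, -0.5]
width: 0.001
```

Run:
```python
from h import *
s=bot.read_state();d=s["tool_pos"][:2]-AX["R"];print(np.degrees(np.arctan2(d[1],d[0]))%360,np.linalg.norm(d),s["wrist_force"])
```

```text
215.29161975119197 0.046920790893543944 [ 0.29802631  1.1931159  -0.54289203]
```

The finger has followed the vane for about 1.5 turns. Now backing off, lifting and lining up for the left toggle.

Emit:
play_rows --series '[{"translation":[0.0125,0.002,0],"spin":0},{"translation":[0,0,-0.034],"spin":0},{"translation":[0,0,-0.034],"spin":0},{"translation":[0,0,-0.034],"spin":1},{"translation":[0,0,0],"spin":1}]'

```text
time: 11.75
tool_pos: [0.5046, -0.1407, 0.1545]
tcp_rot: [1.858, 2.522, 0.005]
wrist_force: [-0.2, -0.5, 0.4]
width: 0.002
```

Emit:
play_rows --series '[{"translation":[0,0,0],"spin":1},{"translation":[0,0,0],"spin":1},{"translation":[0,0,0],"spin":1},{"translation":[0,0,0],"spin":1},{"translation":[0,0,0],"spin":0}]'

```text
time: 12.25
tool_pos: [0.5006, -0.1395, 0.1486]
tcp_rot: [-2.27, -2.171, 0.0]
wrist_force: [0.1, -0.0, 0.1]
width: 0.0
```

Run:
```python
from h import *
s=bot.read_state();M=Ro.from_rotvec(s["tcp_rot"]).as_matrix();print(s["tool_pos"],M[:,0],s["wrist_force"])
T=C+.1085*e(YAW)+.020*e(YAW+np.pi/2);print(T,to_tool([*T,.147]))
```

```text
[ 0.50062557 -0.13949681  0.14856626] [4.48639313e-02 9.98993084e-01 2.16082459e-04] [ 0.05871392 -0.01957406  0.12978672]
[ 0.65731984 -0.03291971] [0.1135 0.1518 0.0015]
```

Emit:
play_rows --series '[{"translation":[0.0284,0.038,0],"spin":0},{"translation":[0.0284,0.038,0],"spin":0},{"translation":[0.0284,0.038,0],"spin":0},{"translation":[0.0284,0.038,0],"spin":0},{"translation":[0,0,0],"spin":0}]'

```text
time: 12.75
tool_pos: [0.662, -0.0299, 0.1483]
tcp_rot: [2.264, 2.177, 0.004]
wrist_force: [-0.5, -1.1, 0.2]
width: -0.0
```

Run:
```python
from h import *
c=bot.get_calibration("wrist");im=bot.read_camera("wrist");cv2.imwrite("pics/w3.png",im)
T=C+.1085*e(YAW)+.020*e(YAW+np.pi/2);print(to_tool([*T,.072]))
print(proj(c,np.array([.6589,.0074,.082])))
```

```text
[-0.0015 -0.0021  0.076 ]
[315.45205445 156.76210207]
```

View pics/w3.png

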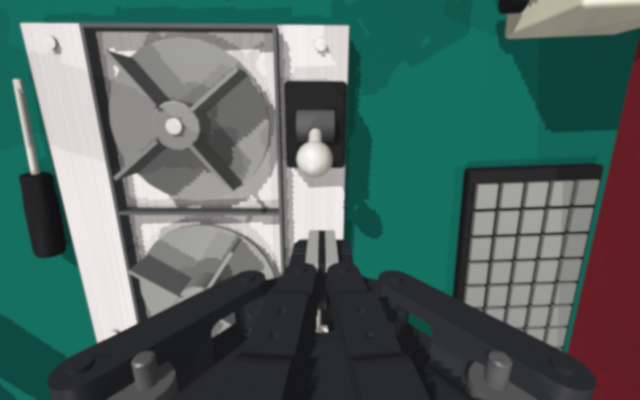

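The ball is at (315,158), matching the prediction to about a pixel, and the finger is lined up behind it. Descending and pushing.

Emit:
play_rows --series '[{"translation":[-0.0015,-0.002,0.03],"spin":0},{"translation":[0,0,0.03],"spin":0},{"translation":[0,0,0.016],"spin":0},{"translation":[0,0,0],"spin":0}]'

```text
time: 13.2
tool_pos: [0.6522, -0.0356, 0.0693]
tcp_rot: [-2.267, -2.167, 0.008]
wrist_force: [-0.9, 0.4, -0.1]
width: -0.002
```

Emit:
play_rows --series '[{"translation":[0.008,0,0],"spin":0},{"translation":[0.008,0,0],"spin":0},{"translation":[0.008,0,0],"spin":0}]'

```text
time: 13.5
tool_pos: [0.6587, -0.0118, 0.0753]
tcp_rot: [2.268, 2.168, 0.002]
wrist_force: [-0.4, -4.2, 3.6]
width: 0.003
```

Emit:
play_rows --series '[{"translation":[0.008,0,0],"spin":0},{"translation":[0.008,0,0],"spin":0},{"translation":[0.008,0,0],"spin":0}]'

```text
time: 13.8
tool_pos: [0.6585, 0.0133, 0.0733]
tcp_rot: [2.271, 2.17, 0.001]
wrist_force: [-0.1, -1.9, 2.2]
width: -0.001
```

Emit:
play_rows --series '[{"translation":[0.005,0,0],"spin":0},{"translation":[0,0,0],"spin":0}]'

```text
time: 14.0
tool_pos: [0.658, 0.0188, 0.0724]
tcp_rot: [-2.27, -2.17, -0.0]
wrist_force: [-0.7, 1.1, -0.1]
width: 0.002
```

Emit:
play_rows --series '[{"translation":[0.004,0,0],"spin":0},{"translation":[0.003,0,0],"spin":0}]'

```text
time: 14.2
tool_pos: [0.6581, 0.0244, 0.0721]
tcp_rot: [-2.271, -2.169, 0.002]
wrist_force: [-0.7, -1.9, -1.3]
width: 0.004
```

Emit:
play_rows --series '[{"translation":[0.002,0,0],"spin":0},{"translation":[0,0,0],"spin":0}]'

```text
time: 14.4
tool_pos: [0.6582, 0.0261, 0.0722]
tcp_rot: [-2.271, -2.17, 0.002]
wrist_force: [-1.5, -2.3, -1.4]
width: 0.001
```

Emit:
play_rows --series '[{"translation":[0.002,0,0],"spin":0},{"translation":[0,0,0],"spin":0}]'

```text
time: 14.6
tool_pos: [0.6582, 0.0264, 0.0722]
tcp_rot: [2.27, 2.17, -0.005]
wrist_force: [-0.5, -7.5, -2.5]
width: 0.001
```

The stop is reached: it moved 0.3 mm and the force rose to 7.5 N. Backing off and lifting for a last look.

Emit:
play_rows --series '[{"translation":[-0.015,0,0],"spin":0},{"translation":[-0.01,0,-0.02],"spin":0},{"translation":[0,0,-0.045],"spin":0},{"translation":[0,0,-0.045],"spin":0},{"translation":[0,0,-0.045],"spin":0}]'

```text
time: 15.1
tool_pos: [0.6576, 0.0032, 0.2296]
tcp_rot: [-2.272, -2.169, -0.002]
wrist_force: [1.0, -0.0, -0.2]
width: 0.001
```

Emit:
play_rows --series '[{"translation":[-0.04,-0.02,-0.02],"spin":0},{"translation":[-0.04,-0.02,-0.01],"spin":0},{"translation":[-0.04,-0.02,0],"spin":0},{"translation":[0,0,0],"spin":0},{"translation":[0,0,0],"spin":0}]'

```text
time: 15.6
tool_pos: [0.5921, -0.1146, 0.2585]
tcp_rot: [2.274, 2.167, 0.003]
wrist_force: [0.1, 0.3, -0.0]
width: -0.002
```

Run:
```python
from h import *
c=bot.get_calibration("wrist");im=bot.read_camera("wrist");cv2.imwrite("pics/w4.png",im)
s=bot.read_state();print(s["time"],s["tool_pos"],s["wrist_force"])
for n,y,z in (("L thrown",.1035,.082),("L start",.0603,.082),("R start",-.101,.082)): print(n,proj(c,np.array([*(C+.1085*e(YAW)+y*e(YAW+np.pi/2)),z])))
```

```text
15.65 [ 0.59245696 -0.11375381  0.25809788] [-0.04133027  0.22790508 -0.07005993]
L thrown [385.61615337   2.66743791]
L start [383.08479536  52.1581596 ]
R start [375.19261068 206.45870301]
```

View pics/w4.png

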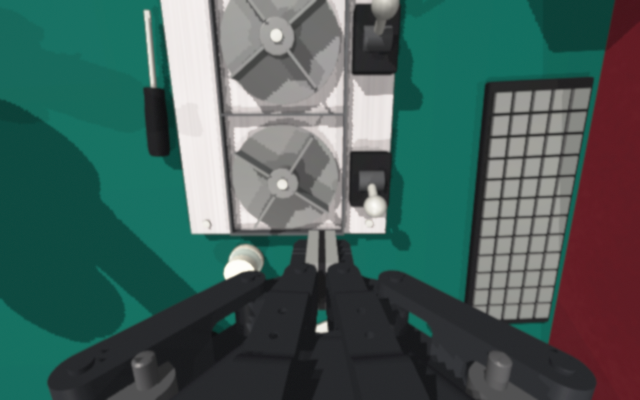

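The left ball is at (385,4), matching the thrown position, and the right ball is still at (375,206). All vanes look whole. Handing in.

```bash
python3 -c "
from workcell import bot
print(bot.finish_job())"
```

```text
the job is handed in; nothing more can be done
None
```

I tried both fans, then threw the left fan's toggle fully over to the left and handed the job in at about 16 s of the 72 s allowed.

- **Left fan (rubs):** it turned about 75° counter-clockwise, then caught. The push force rose at about 0.9 N per mm. I stopped at about 6 N along the turning direction (7.5 N sideways in all), well under the 20 N the vanes bear, then backed off.
- **Right fan (free):** I took it round about 1.5 turns, estimated from the fingertip's path. It showed only even drag of about 1.5–2 N.
- **Left toggle:** I pushed it until it stopped moving and the force rose to 7.5 N. The last picture shows its ball within 2–3 pixels of the fully thrown position.
- **Right toggle:** its ball is still where it started, within a pixel.

**Last checks:** the final picture shows the vanes whole and the robot clear of everything, with wrist force near zero. Nothing looked disturbed where I could see. That picture takes in the screwdriver and the jar but not the ring, mouse, spool or wrench, and I did not check those again. No check failed or disagreed.

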